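# Rack the reagent cassettes by height

## Task

Stand the four reagent cassettes on edge in the bays of the loading rack, one to a bay, in order of height from the shortest at the red end to the tallest at the other end. Keep each cassette upright all the way, seat it fully down on the rack's base and in the middle of its bay, and leave the waste bin, the bottle and the tip box where they are.

Things in the scene. Friction and masses are not known exactly. Their poses are not given: they have to be found in the camera images.
- cassette_yellow_mid (a point): Flat white plastic reagent cassette with a yellow cap, standing on its narrow edge, loose, about 60 g. 50 mm tall, 56 mm wide (its x axis), 24 mm thick (its y axis); z is up. The point is its centre, 25 mm above its underside.
- cassette_blue_mid (a point): Flat white plastic reagent cassette with a blue cap, standing on its narrow edge, loose, about 73 g. 64 mm tall, 56 mm wide (its x axis), 24 mm thick (its y axis); z is up. The point is its centre, 32 mm above its underside.
- cassette_green_mid (a point): Flat white plastic reagent cassette with a green cap, standing on its narrow edge, loose, about 85 g. 78 mm tall, 56 mm wide (its x axis), 24 mm thick (its y axis); z is up. The point is its centre, 39 mm above its underside.
- cassette_purple_mid (a point): Flat white plastic reagent cassette with a purple cap, standing on its narrow edge, loose, about 98 g. 92 mm tall, 56 mm wide (its x axis), 24 mm thick (its y axis); z is up. The point is its centre, 46 mm above its underside.
- rack: Fixed dark rack, 76 mm deep (x), 240 mm long (y), z up; origin on the table under its centre. On an 8 mm base, five fences (16 mm thick, tops 32 mm above the table) form four bays 40 mm wide, open at both x ends; bay centres at x = 0, y = -84, -28, 28, 84 mm. A cassette stands in a bay on the base, its 56 mm width along the rack's x, its thickness along y.
- end_red: Fixed red end block, 60 x 20 mm, 44 mm high, standing against one end of the rack (its centre at y = +131 or -131 mm in the rack's frame; which end changes): marks the red end. Origin on the table under its centre. A like grey block stands at the other end.
- waste_bin: Bystander: round yellow waste bin, loose, 102 mm across, 118 mm tall; origin at the centre of its underside.
- bottle: Bystander: amber bottle with a blue cap, loose, 60 mm across, 140 mm tall; origin at the centre of its underside.
- tip_box: Bystander: blue pipette-tip box, loose, 80 x 115 mm, 49 mm high; origin at the centre of its underside.

How it is judged:
By the outcome, as a careful person would: the job done as asked, in the order asked, and still so for the second after the job is handed in, with the robot touching nothing.
It also fails if it takes over 96 s, if anything falls off the work surface, if the arm or the gripper's body presses on something with over 40 N, if the wrist force passes 120 N, or if a joint passes its speed limit or range.

## Robot

A 6-joint arm with a two-finger parallel gripper is mounted at the origin on the work surface. World frame = base frame: x ahead of the robot, y to its left, z up, the work surface at z = 0. Lengths are in m, angles in rad, forces in N, time in s.
With the tool pointing down it reaches from about 0.275 to 0.875 m from the base axis. Payload 12.5 kg.
Tool frame: the origin (TCP) lies on the centre line of the jaws, within the pads' length; the fingertips stand r.finger_overhang ahead of it and the grasp point (between the pads) lies 3 mm ahead of it (r.finger_overhang is the distance from the TCP to the fingertips, in m); z points along the fingers, y is the direction in which the jaws open and shut (so a half turn about z gives the same grasp; the last joint's range is limited). The gripper opens to 85 mm and grips with 20 to 120 N. Pads are 22 mm wide; open, the fingers measure 114 mm over their backs; the gripper's body (76 mm by 85 mm) begins 54 mm behind the grasp point. The pads swing forward as they close: fully open they stand 13 mm farther back than shut.
Start: joints at [1.159, 0.351, 1.652, -0, 1.139, -0.085], TCP at [0.177, 0.521, 0.253] pointing down, gripper open.
Joint ranges: [-2.75, 2.75], [-0.79, 2.1], [0.01, 2.65], [-1.57, 4.71], [0.07, 3.14], [-2.87, 2.87]. Speed limits (rad/s): [2.22, 2.22, 2.79, 3.14, 3.14, 3.14].

## Interface

Orientations are given as a unit quaternion [x, y, z, w].
In Python, from cell import r, optics gives the robot as it stands. The module is installed in compiled form; this text tells all that it offers. Calls block until the motion is done:
- r.move_to(position, orientation): joint-space move of the TCP to a pose.
- r.move_linear(position, rot=None, vel=0.15): straight line of the TCP; rot=None keeps the orientation; vel is the mean speed in m/s.
- r.set_joints(angles): joint-space move.
- r.set_gripper(opening, squeeze=None): opening from 0.0 (shut) to 1.0 (fully open); squeeze is the grip in N (None keeps the last); returns when the fingers have stopped.
- r.sleep(seconds).
- r.inverse_kinematics(position, orientation): joint angles nearest the present ones, or None.
- optics.get_image(name): name is "scene" or "top"; returns a dict with "pixels" (400x640x3 uint8, red, green, blue), "depth" (400x640 float32, m along the optical axis (not along the pixel's ray), 0 where there is no reading), "fx", "fy", "cx", "cy" (pixels), "camera_from_world" (4x4, takes a point from world to camera coordinates). Camera axes: x right, y down, z forward; pixel columns grow to the right and rows downward; lengths in m; the calibration is good to about 2 mm. A picture is of the moment at which its call begins.
A pose or a line that the arm cannot do raises r.PlanningError and nothing moves.
- r.hand_in(): hands the job in, once; it reports no verdict.
Readings, each from a call of its own:
- r.current_t(): time.
- r.current_q(): joint angles.
- r.current_qvel(): joint speeds.
- r.current_effort(): joint torques, N m.
- r.current_tool_pos(): TCP position.
- r.current_ee_rot(): TCP orientation.
- r.current_contact_force(): force on the tool from outside, world axes, zero at the start.
- r.current_torque(): the same for the moment, N m.
- r.current_opening(): opening from 0.0 (shut) to 1.0 (fully open).
Only numpy, scipy, OpenCV 4.12 (cv2) and the standard library are available. Lean on these libraries where they do the work, as an engineer would, in place of code of your own. Each camera call takes 0.05 s, during which the arm holds its last target.

## Working session

There is one attempt and no reset: what is moved stays moved. The work goes in short steps, each a Python script; the robot and the scene stay as the last script left them, time stands still between calls to the robot, and variables do not carry over. Pictures are saved under pics/ and viewed, and the job is handed in when it is done.

```bash
mkdir -p pics; ls
python3 - <<'E'
from cell import r, optics
import cv2, numpy as np
for n in ("top","scene"):
    d=optics.get_image(n); np.savez(n+"0.npz",**d)
    cv2.imwrite(f"pics/{n}0.png",d["pixels"][:,:,::-1])
    print(n,d["fx"],d["cx"],d["cy"]);print(np.linalg.inv(d["camera_from_world"]).round(3))
print(r.current_t(),r.finger_overhang,r.current_ee_rot())
E
```

```text
pics
top 403.92818231621624 322.9984690416418 205.40306695154763
[[ 0.02  -0.998  0.059  0.48 ]
 [-1.    -0.02  -0.002 -0.015]
 [ 0.004 -0.059 -0.998  1.333]
 [ 0.     0.     0.     1.   ]]
scene 476.342856768042 318.6551052953735 196.81052873821767
[[ 0.839  0.446 -0.311  0.914]
 [ 0.544 -0.698  0.465 -0.581]
 [-0.009 -0.559 -0.829  1.085]
 [ 0.     0.     0.     1.   ]]
0.1 0.022 [ 1.62669329e-01  9.86680488e-01 -5.33810871e-04 -1.40016474e-04]
```

View pics/top0.png

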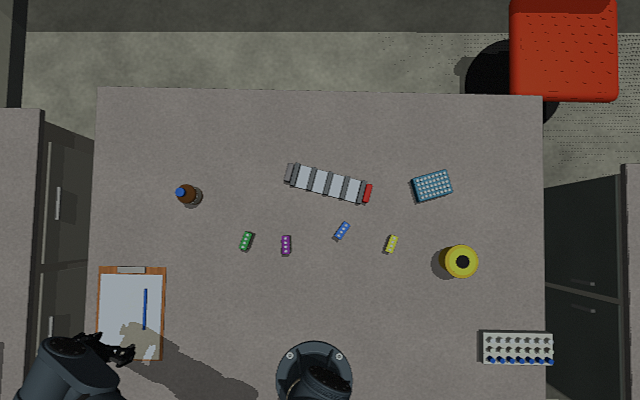

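View pics/scene0.png

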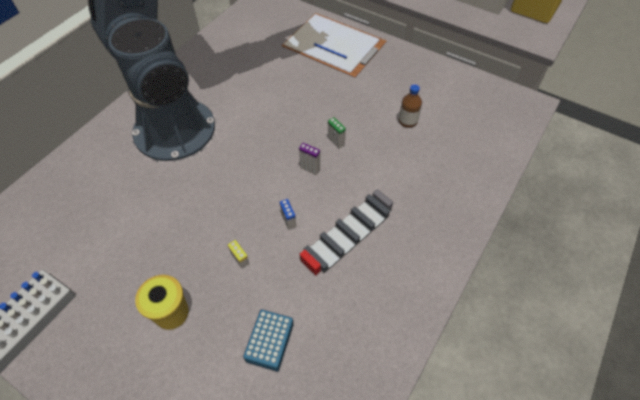

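The top view shows the yellow cap at px (391,244), blue (342,231), purple (286,245) and green (247,241). The rack is centred near (328,183), with its red end at (367,193) on the −y side and its grey end at (289,173). Next I measure these in both views.

```bash
cat > vis.py <<'E'
import cv2, numpy as np
def rays(d,uv,z):
    T=np.linalg.inv(d["camera_from_world"]); uv=np.asarray(uv,float).reshape(-1,2)
    c=np.c_[(uv[:,0]-d["cx"])/d["fx"],(uv[:,1]-d["cy"])/d["fy"],np.ones(len(uv))]@T[:3,:3].T
    o=T[:3,3]; return o+c*((z-o[2])/c[:,2])[:,None]
def cloud(d):
    v,u=np.mgrid[0:400,0:640]; z=d["depth"]; T=np.linalg.inv(d["camera_from_world"])
    c=np.stack([(u-d["cx"])/d["fx"]*z,(v-d["cy"])/d["fy"]*z,z],-1)
    return c@T[:3,:3].T+T[:3,3]
HUE={"yellow":(25,35),"blue":(107,122),"green":(50,75),"purple":(138,158),"red":(0,4)}
def mask(d,c,smin=110,vmin=60):
    hsv=cv2.cvtColor(d["pixels"],cv2.COLOR_RGB2HSV)
    lo,hi=HUE[c]; return cv2.inRange(hsv,(lo,smin,vmin),(hi,255,255))
def blobs(d,c,**k):
    n,l,s,ce=cv2.connectedComponentsWithStats(mask(d,c,**k))
    return [(s[i,4],ce[i],l==i) for i in range(1,n) if s[i,4]>25]
E
python3 - <<'E'
from vis import *
for n in("top","scene"):
    d=dict(np.load(n+"0.npz")); P=cloud(d)
    for c,z in zip(HUE,(.05,.064,.078,.092,.044)):
        for a,ce,m in blobs(d,c):
            v,u=np.nonzero(m); p=rays(d,np.c_[u,v],z)
            if not(.1<p[:,0].mean()<.8 and -.45<p[:,1].mean()<.45):continue
            rc=cv2.minAreaRect((p[:,:2]*1000).astype(np.float32))
            cov=np.cov(p[:,:2].T);w,V=np.linalg.eigh(cov)
            print(n,c,a,ce.round(1),"mean",(p.mean(0)*1e3).round(1),"rect",np.round(rc[0],1),np.round(rc[1],1),"ax",np.degrees(np.arctan2(V[1,1],V[0,1])).round(1),"depthz",np.percentile(P[m][:,2],[10,50,90]).round(3))
d=np.load("top0.npz");cv2.imwrite("pics/topcrop.png",cv2.resize(d["pixels"][150:270,230:430,::-1],None,fx=4,fy=4,interpolation=cv2.INTER_NEAREST))
E
```

```text
top yellow 109 [391.3 243.7] mean [ 439.3 -236.1   50. ] rect [ 439.7 -236.4] [24.  55.2] ax 159.6 depthz [0.045 0.049 0.053]
top blue 71 [179.4 191.7] mean [589.6 435.3  64. ] rect [589.5 435.4] [27. 28.] ax 116.6 depthz [0.135 0.14  0.143]
top blue 109 [341.7 230. ] mean [479.3 -77.7  64. ] rect [479.2 -78.1] [24.4 55. ] ax 145.6 depthz [0.059 0.064 0.067]
top green 98 [245.2 240.7] mean [440.5 221.   78. ] rect [440.7 221.4] [22.5 54.9] ax 161.3 depthz [0.073 0.077 0.08 ]
top purple 106 [285.5 244.4] mean [432.1  94.6  92. ] rect [431.7  96.3] [51.9 24.5] ax -178.5 depthz [0.077 0.092 0.095]
top red 114 [367.  192.6] mean [ 600.6 -157.9   44. ] rect [ 600.5 -158. ] [20.2 58.6] ax 165.9 depthz [0.039 0.043 0.047]
scene yellow 129 [237.2 251.4] mean [ 445.5 -241.3   50. ] rect [ 443.8 -239.9] [24.1 55. ] ax 160.1 depthz [0.047 0.05  0.053]
scene yellow 1237 [158.1 298.2] mean [ 367.2 -434.4   50. ] rect [ 364.9 -433.7] [ 96.8 101.9] ax 164.1 depthz [0.113 0.118 0.121]
scene blue 107 [287.  210.1] mean [485.4 -85.   64. ] rect [482.8 -82.7] [23.6 57.2] ax 146.9 depthz [0.061 0.065 0.067]
scene green 37 [334.8 126.6] mean [444.3 210.4  78. ] rect [442.9 211.2] [ 8.5 50.7] ax 161.0 depthz [0.075 0.078 0.081]
scene purple 60 [308.1 151.6] mean [437.8  84.6  92. ] rect [436.9  84.3] [52.3 12.7] ax -177.0 depthz [0.086 0.092 0.096]
scene red 257 [310.  261.5] mean [ 608.2 -165.8   44. ] rect [ 607.7 -165.6] [26.8 68.4] ax 161.6 depthz [0.022 0.043 0.047]
```

```bash
sleep 3; ls pics
```

```text
scene0.png
top0.png
topcrop.png
```

View pics/topcrop.png

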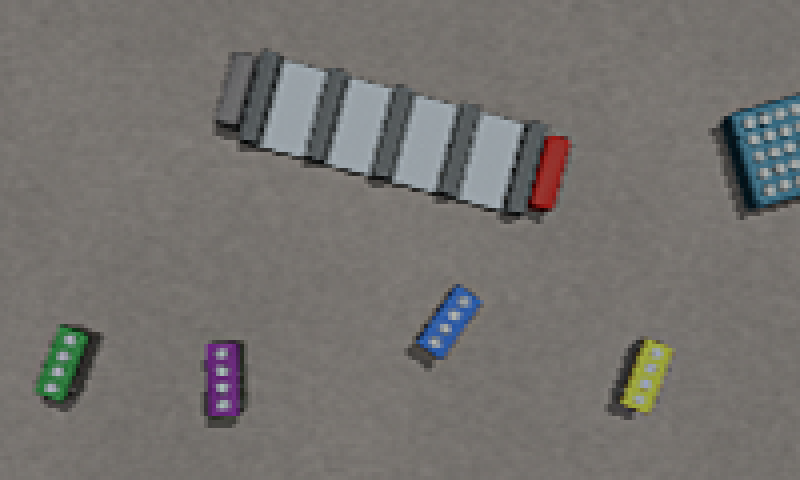

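The crop shows five dark fences and four light floors, with the red block at px (550,172) in the crop. All caps are clear. The two views differ by about 4 mm, so I'll measure the rack's fence tops in both and average.

Run:
```python
from vis import *
for n in("top","scene"):
    d=dict(np.load(n+"0.npz")); P=cloud(d); g=d["pixels"].max(2)
    reg=(abs(P[...,0]-.62)<.13)&(P[...,1]>-.19)&(P[...,1]<.17)
    hsv=cv2.cvtColor(d["pixels"],cv2.COLOR_RGB2HSV)
    for nm,m,z in (("fence",reg&(P[...,2]>.026)&(P[...,2]<.0365)&(hsv[...,1]<90),.032),
                   ("grey",reg&(P[...,2]>.038)&(P[...,2]<.052)&(hsv[...,1]<90)&(P[...,1]>.05),.044),
                   ("red",reg&(P[...,2]>.037)&(mask(d,"red")>0),.044)):
        m=cv2.morphologyEx(m.astype(np.uint8),cv2.MORPH_OPEN,np.ones((2,2)))
        v,u=np.nonzero(m);p=rays(d,np.c_[u,v],z)[:,:2]*1000
        rc=cv2.minAreaRect(p.astype(np.float32))
        print(n,nm,len(u),"mean",p.mean(0).round(1),"rect",np.round(rc,1) if 0 else rc)
    # bright floors
    m=reg&(g>130)&(hsv[...,1]<60)&(P[...,2]<.02)
    k,l,s,ce=cv2.connectedComponentsWithStats(cv2.morphologyEx(m.astype(np.uint8),cv2.MORPH_OPEN,np.ones((3,3))))
    for i in range(1,k):
        if s[i,4]>60:
            v,u=np.nonzero(l==i);p=rays(d,np.c_[u,v],.008)[:,:2]*1000
            rc=cv2.minAreaRect(p.astype(np.float32));print(" floor",s[i,4],p.mean(0).round(1),np.round(rc[0],1),np.round(rc[1],1),round(rc[2],1))
```

```text
top fence 516 mean [628.3 -33.7] rect ((628.4238891601562, -32.417503356933594), (242.5994415283203, 75.00003814697266), 76.18257904052734)
top grey 101 mean [660.6  93.2] rect ((660.6575927734375, 93.53565979003906), (19.47882843017578, 57.1265869140625), 77.4462890625)
top red 105 mean [ 598.  -160.8] rect ((597.868896484375, -160.6219940185547), (18.64031219482422, 57.797393798828125), 76.82319641113281)
 floor 230 [652.4  50.5] [652.3  50.5] [34.9 72.5] 76.5
 floor 233 [639.1  -3.6] [639.4  -3.8] [34.6 73.4] 76.3
 floor 230 [625.9 -58.1] [626.  -58.2] [35.2 73.1] 77.0
 floor 225 [ 612.3 -112.9] [ 612.7 -112.9] [34.3 73.1] 76.9
scene fence 840 mean [637.4 -33.1] rect ((603.2659301757812, -19.728622436523438), (250.36843872070312, 152.44436645507812), 75.63099670410156)
scene grey 160 mean [669.   91.5] rect ((668.9654541015625, 91.3768310546875), (22.725265502929688, 60.6543083190918), 76.40045928955078)
scene red 181 mean [ 608.1 -162.4] rect ((607.401123046875, -162.75753784179688), (21.313007354736328, 58.952178955078125), 74.99557495117188)
 floor 9631 [625.3 -24.2] [621.4 -13. ] [360.4 260. ] 90.0
```

```bash
cat >> vis.py <<'E'
HT=dict(yellow=.05,blue=.064,green=.078,purple=.092,red=.044)
def tops(d,c,dz=0.,near=None):
    """centre,size,angle(long axis) of top face: rect of pixels whose depth is at top height; colour OR white dots near"""
    P=cloud(d);z=HT[c]+dz; best=None
    for a,ce,m in blobs(d,c,smin=90):
        q=P[m]; q=np.median(q,0)
        if abs(q[2]-z)>.012 or (near is not None and np.hypot(*(q[:2]-near))>.06): continue
        m=cv2.morphologyEx(m.astype(np.uint8),cv2.MORPH_CLOSE,np.ones((5,5)))>0
        m&=abs(P[...,2]-z)<.008
        if best is None or m.sum()>best.sum(): best=m
    if best is None: return None
    v,u=np.nonzero(best);p=rays(d,np.c_[u,v],z)[:,:2]*1e3
    w,V=np.linalg.eigh(np.cov(p.T)); a=V[:,1]; a=a*np.sign(a[0]); b=np.array([-a[1],a[0]])
    s=p@a,p@b
    mid=lambda x:(np.percentile(x,2)+np.percentile(x,98))/2
    return mid(s[0])*a+mid(s[1])*b, p.mean(0),(np.ptp(s[0]),np.ptp(s[1])),np.degrees(np.arctan2(a[1],a[0]))
E
python3 - <<'E'
from vis import *
for n in("top","scene"):
    d=dict(np.load(n+"0.npz"));P=cloud(d)
    for c in HT:
        o=tops(d,c); print(n,c,*[np.round(x,1) for x in o])
    hsv=cv2.cvtColor(d["pixels"],cv2.COLOR_RGB2HSV)
    reg=(abs(P[...,0]-.66)<.06)&(P[...,1]>.06)&(P[...,1]<.13)&(P[...,2]>.037)&(P[...,2]<.052)&(hsv[...,1]<90)
    v,u=np.nonzero(reg);p=rays(d,np.c_[u,v],.044)[:,:2]*1e3;print(n,"grey",len(u),p.mean(0).round(1),cv2.minAreaRect(p.astype(np.float32)))
d=np.load("scene0.npz");cv2.imwrite("pics/scenecrop.png",cv2.resize(d["pixels"][110:280,220:420,::-1],None,fx=3.5,fy=3.5,interpolation=cv2.INTER_NEAREST))
E
```

```text
top yellow [ 439.7 -235.7] [ 439.6 -235.6] [54.8 22.9] -20.0
top blue [479.2 -77.4] [479.3 -77.4] [55.2 23.5] -33.8
top green [440.8 221.8] [440.8 221.8] [55.1 23.1] -19.1
top purple [431.7  96.3] [431.5  96.4] [52.3 23.8] 2.6
top red [ 600.2 -157.2] [ 600.4 -157.3] [58.7 18.9] -13.5
top grey 113 [662.8  96.1] ((661.480712890625, 90.56450653076172), (32.16788101196289, 58.82194900512695), 76.29132843017578)
scene yellow [ 442.8 -239.2] [ 443.3 -239.3] [57.4 24.9] -20.2
scene blue [482.8 -81.8] [483.2 -82.1] [57.1 24.4] -35.2
scene green [445.3 212.6] [448.7 211.1] [52.5 20.8] -9.9
scene purple [438.   87.2] [440.9  86.5] [53.7 23.2] 7.9
scene red [ 604.1 -161.9] [ 604.5 -161.8] [58.8 22. ] -12.9
scene grey 174 [664.3  91.6] ((661.9777221679688, 84.75222778320312), (39.840553283691406, 63.3879508972168), 76.39154052734375)
```

Each view is self-consistent: sizes match 56x24, 60x20 and 262 mm end to end. They differ by a constant offset of about (3.5, -4.2) mm, which fits the stated calibration error, so I use the mean. I place yellow first and check it against the rack before the rest.

```bash
cat > mot.py <<'E'
from cell import r, optics
import numpy as np
from scipy.spatial.transform import Rotation as R
YAW=-13.8; RC=np.array([.6331,-.0329])
TIP=dict(yellow=.029,blue=.031,green=.035,purple=.040)
BAY=dict(yellow=-.084,blue=-.028,green=.028,purple=.084)
def rack(x,y):
    c,s=np.cos(np.radians(YAW)),np.sin(np.radians(YAW)); return RC+[c*x-s*y,s*x+c*y]
def quat(long_deg,pos):
    best=None
    for k in (90,-90):
        f=np.radians(long_deg+k); y=np.array([np.cos(f),np.sin(f),0]); z=np.array([0,0,-1.])
        q=R.from_matrix(np.c_[np.cross(y,z),y,z]).as_quat()
        j=r.inverse_kinematics(pos,q)
        if j is not None and (best is None or abs(j[5])<abs(best[1][5])): best=(q,j)
    return best[0]
def st(t): print(t,round(r.current_t(),2),np.round(r.current_tool_pos(),4),"F",np.round(r.current_contact_force(),1),"op",round(r.current_opening(),3))
def pick(c,xy,deg):
    zt=TIP[c]+.022; p=lambda z:[xy[0],xy[1],z]
    q=quat(deg,p(.19)); r.set_gripper(.6,40)
    r.move_to(p(.19),q); st("above"); r.move_linear(p(zt),vel=.1); st("down")
    r.set_gripper(0.,40); st("grip"); r.move_linear(p(zt+.12),vel=.15); st("lift")
def place(c,dx=0.,dy=0.,lift=True):
    x,y=rack(dx,BAY[c]+dy); zt=TIP[c]+.022+.008; p=lambda z:[x,y,z]
    q=quat(YAW,p(zt+.10)); r.move_to(p(zt+.11),q); st("over")
    r.move_linear(p(zt+.03),vel=.15); r.move_linear(p(zt+.0005),vel=.03); st("seat")
    r.set_gripper(.41); st("rel"); r.move_linear(p(zt+.12),vel=.12); st("up")
E
python3 - <<'E'
from mot import *
pick("yellow",(.4415,-.2378),-20)
place("yellow")
r.move_to([.35,.15,.25],quat(0,[.35,.15,.25]));st("away")
import cv2
for n in("top","scene"):
    d=optics.get_image(n); np.savez(n+"1.npz",**d)
    cv2.imwrite(f"pics/{n}1.png",cv2.resize(d["pixels"][110:290,210:430,::-1],None,fx=3.5,fy=3.3,interpolation=cv2.INTER_NEAREST))
E
python3 - <<'E'
from vis import *
for n in("top","scene"):
    d=dict(np.load(n+"1.npz"))
    for c,z in(("yellow",.008),("red",0),("blue",0)):
        o=tops(d,c,z); print(n,c,*([np.round(x,1) for x in o] if o else [o]))
E
```

```text
above 3.37 [ 0.4418 -0.2373  0.19  ] F [-0.6 -0.1  0.1] op 0.598
down 4.91 [ 0.4418 -0.2379  0.0515] F [ 0.5 -0.3 -0.5] op 0.598
grip 5.27 [ 0.4417 -0.238   0.0515] F [-0.5  1.1  6.7] op 0.273
lift 6.22 [ 0.4411 -0.2375  0.1702] F [-0.4 -0.2 -1. ] op 0.27
over 7.08 [ 0.6121 -0.1152  0.1685] F [ 0.8 -0.1  0.1] op 0.271
seat 8.89 [ 0.6132 -0.1145  0.0595] F [-0.3 -0.4 -1.3] op 0.272
rel 9.17 [ 0.6132 -0.1145  0.0596] F [-0.8 -0.4 -0.6] op 0.412
up 10.32 [ 0.6127 -0.1144  0.1782] F [ 0.   0.2 -0.6] op 0.406
away 12.72 [0.3502 0.1499 0.25  ] F [ 0.3 -0.4  0.7] op 0.409
top yellow [ 611.1 -112.4] [ 610.9 -112.2] [55.  22.6] -13.6
top red [ 600.2 -157.3] [ 600.1 -157.4] [58.7 19. ] -13.7
top blue [479.2 -77.5] [479.3 -77.5] [55.3 23.5] -33.7
scene yellow [ 614.3 -115.7] [ 614.8 -115.9] [56.7 26.1] -14.2
scene red [ 604.3 -162. ] [ 604.6 -162. ] [61.1 21.8] -15.3
scene blue [483.5 -82.4] [483.6 -82.4] [58.9 24.4] -35.0
```

View pics/top1.png

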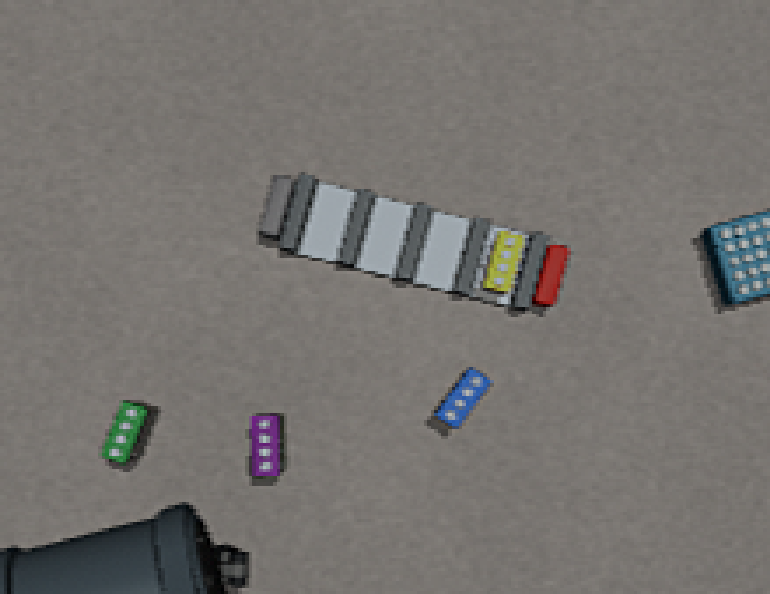

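View pics/scene1.png

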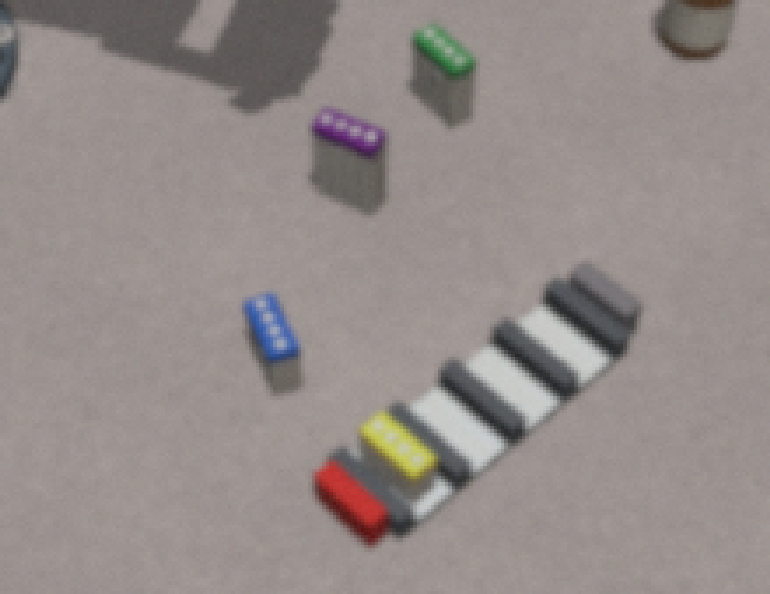

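Yellow stands upright in the bay next to the red block (crop px 505,262, between fence edges at 483 and 527). The measured centre is within about 1 mm of the target, so the mean calibration holds. Now the other three.

```bash
python3 - <<'E'
from mot import *
pick("blue",(.4812,-.0797),-34.3); place("blue")
pick("green",(.4427,.2197),-19.3); place("green")
pick("purple",(.4337,.0942),2); place("purple")
r.move_to([.35,.15,.25],quat(0,[.35,.15,.25]));st("away")
import cv2
for n in("top","scene"):
    d=optics.get_image(n); np.savez(n+"2.npz",**d)
    cv2.imwrite(f"pics/{n}2.png",cv2.resize(d["pixels"][110:290,210:430,::-1],None,fx=3.5,fy=3.3,interpolation=cv2.INTER_NEAREST))
    cv2.imwrite(f"pics/{n}2f.png",d["pixels"][:,:,::-1])
E
python3 - <<'E'
from vis import *
YAW=-13.8;c_,s_=np.cos(np.radians(YAW)),np.sin(np.radians(YAW))
for n,rc in(("top",(631.7,-30.8)),("scene",(634.2,-35))):
    d=dict(np.load(n+"2.npz"))
    for c,z in(("yellow",.008),("blue",.008),("green",.008),("purple",.008),("red",0)):
        o=tops(d,c,z,np.array(rc)/1e3 if 0 else None)
        if o:
            e=o[0]-rc; print(n,c,*[np.round(x,1) for x in o],"rack",np.round([c_*e[0]+s_*e[1],-s_*e[0]+c_*e[1]],1))
        else: print(n,c,None)
E
```

```text
above 14.18 [ 0.481  -0.0789  0.1902] F [-0.7  0.8 -0.4] op 0.601
down 15.7 [ 0.4815 -0.0798  0.0535] F [-0.8  0.7  0.1] op 0.597
grip 16.06 [ 0.4815 -0.0798  0.0534] F [-0.3  1.3  6.6] op 0.276
lift 17.01 [ 0.4807 -0.0796  0.1722] F [-0.6  0.1 -1.4] op 0.279
over 17.65 [ 0.6257 -0.06    0.1696] F [-1.   0.3 -1.1] op 0.273
seat 19.47 [ 0.6266 -0.0601  0.0616] F [-0.2 -0.3 -1.3] op 0.276
rel 19.74 [ 0.6265 -0.0601  0.0616] F [-0.8 -0.3 -0.4] op 0.408
up 20.89 [ 0.626  -0.06    0.1802] F [-0.4 -0.1 -1. ] op 0.41
above 22.47 [0.4434 0.2193 0.1901] F [-0.5 -0.3  0.7] op 0.601
down 23.95 [0.443  0.2198 0.0575] F [-0.   0.3 -0.3] op 0.603
grip 24.3 [0.4429 0.2198 0.0572] F [-0.2  0.   1.4] op 0.276
lift 25.25 [0.4422 0.2195 0.1762] F [ 0.5 -0.8 -1.6] op 0.275
over 26.4 [ 0.6392 -0.0046  0.1747] F [-0.1  0.7 -0.5] op 0.274
seat 28.22 [ 0.6399 -0.0057  0.0657] F [-0.2  0.4 -0.6] op 0.276
rel 28.49 [ 0.6399 -0.0057  0.0657] F [-0.5 -0.3  0. ] op 0.407
up 29.64 [ 0.6394 -0.0057  0.1841] F [0.7 0.6 0.3] op 0.411
above 30.87 [0.435  0.0941 0.1904] F [ 0.4  0.  -0.9] op 0.6
down 32.3 [0.434  0.09
[... 534 characters left out ...]
-0.6 -84.1]
top blue [624.  -58.2] [623.6 -58.1] [54.6 23. ] -15.2 rack [ -0.9 -28.5]
top green [637.3  -4.4] [637.1  -4.2] [54.4 22.2] -14.9 rack [-0.8 27. ]
top purple [651.3  50.2] [651.3  50.1] [54.  23.3] -12.4 rack [-0.3 83.4]
top red [ 600.6 -157.5] [ 600.3 -157.4] [58.8 18.8] -14.3 rack [  -0.  -130.5]
scene yellow [ 614.4 -115.8] [ 614.8 -116. ] [57.  26.9] -14.2 rack [  0.1 -83.2]
scene blue [627.8 -62. ] [628.3 -61.9] [56.7 27.1] -13.5 rack [  0.2 -27.7]
scene green [642.5  -8.2] [643.8  -8.8] [53.8 26. ] -10.3 rack [ 1.7 28. ]
scene purple [655.5  45.6] [656.7  44.9] [56.  27.5] -9.5 rack [ 1.4 83.4]
scene red [ 604.2 -161.3] [ 604.5 -161.8] [59.3 21.6] -14.0 rack [   1.  -129.8]
```

View pics/top2.png

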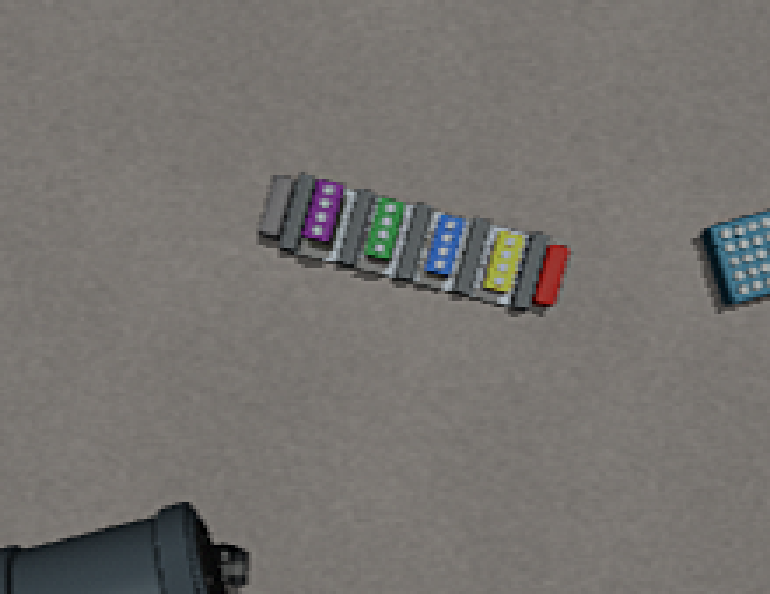

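View pics/scene2.png

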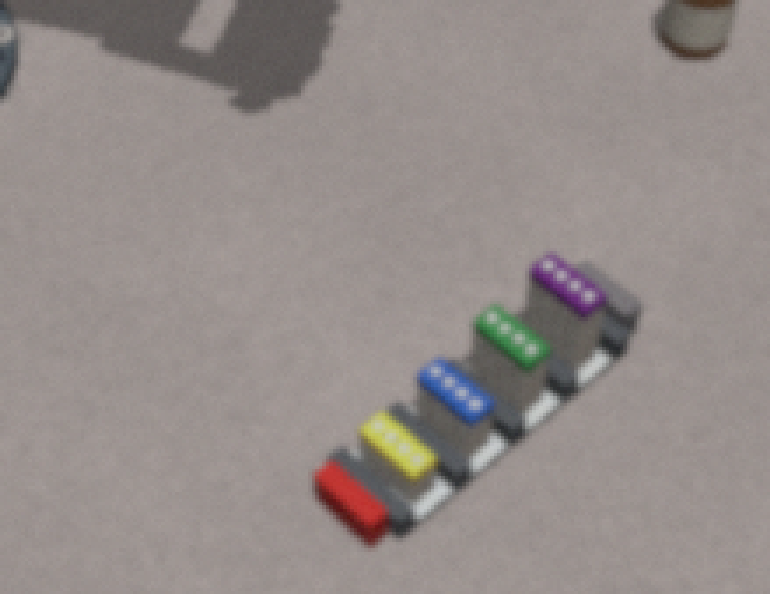

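Run:
```python
from vis import *
d=dict(np.load("top2.npz"));e=dict(np.load("top0.npz"));df=abs(d["pixels"].astype(int)-e["pixels"]).max(2)
for n,(u,v) in dict(bottle=(185,193),tip=(432,186),bin=(460,262)).items(): print(n,df[v-20:v+20,u-22:u+22].max())
for n in("top","scene"):
    d=dict(np.load(n+"2.npz"));P=cloud(d)
    for c in ("yellow","blue","green","purple"):
        b=[np.median(P[m][:,2]) for a,ce,m in blobs(d,c) if np.hypot(*(np.median(P[m],0)[:2]-[.633,-.033]))<.13]
        print(n,c,np.round(b,4),"want",HT[c]+.008)
```

```text
bottle 7
tip 7
bin 9
top yellow [0.0581] want 0.058
top blue [0.0718] want 0.07200000000000001
top green [0.0858] want 0.086
top purple [0.0994] want 0.1
scene yellow [0.0589] want 0.058
scene blue [0.073] want 0.07200000000000001
scene green [0.0862] want 0.086
scene purple [0.1002] want 0.1
```

The pictures show yellow, blue, green and purple running from the red end to the grey end, each upright in its own bay. Top-face heights match full seating, the in-bay offsets are at most 2 mm, and the bystanders have not moved. I am handing in.

```bash
python3 -c "
from cell import r
r.hand_in();print(r.current_t())"
```

```text
the job is handed in; nothing more can be done
the job is handed in; nothing more can be done
```

All four cassettes are standing in the rack, one to a bay: yellow at the red end, then blue, green and purple. I handed the job in at about 39 s of the 96 s allowed. No verdict was reported.

My last checks before handing in:
- **Seating:** the cap-top heights were within 1 mm of fully seated in both camera views.
- **Centring:** across each bay, the centres were within about 1 mm of the middle. Along the bay's depth they were within about 2 mm.
- **Bystanders:** the top camera showed no change around the bin, bottle or tip box. The contact-force readings, taken at each step, stayed under about 7 N.

**Disagreements:**
- The two cameras differ by a steady offset of about (3.5, −4.2) mm. I used their mean, and the yellow cassette's placing agreed with it.
- The scene view reads the green and purple cassettes turned 3–4° from the rack's line, against about 1° from the top view. I put that down to the scene view seeing less of those caps, and did not adjust them.

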